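# Load the charging dock

### The arm

A 6-joint arm with a two-finger parallel gripper is mounted at the origin on a cart in front of the work surface, level with it; the furniture and walls round the work are solid. World frame = base frame: x ahead of the robot, y to its left, z up, the work surface at z = 0. Lengths are in mm, angles in rad, forces in N, time in s.
With the tool pointing down it reaches from about 425 to 950 mm from the base axis. Payload 3.5 kg.
Tool frame: the origin (TCP) lies midway between the tips of the shut fingers; the grasp point (between the pads) lies 19 mm behind it; z points along the fingers, y is the line along which they close (so a half turn about z gives the same grasp; the last joint's range is limited). The gripper opens to 85 mm and grips with 20 to 120 N. Pads are 22 mm wide; open, the fingers measure 114 mm over their backs; the gripper's body (76 mm by 85 mm) begins 54 mm behind the grasp point. The pads swing forward as they close: fully open they stand 13 mm farther back than shut.
Start: joints at [0.988, 0.286, 1.577, -0, 1.279, -0.15], TCP at [283.068, 612.763, 231.325] pointing down, gripper open.
Joint ranges: [-2.77, 2.77], [-0.9, 2.22], [0.21, 2.48], [-1.53, 4.67], [0.24, 2.81], [-2.84, 2.84]. Speed limits (rad/s): [2.79, 2.79, 3.14, 3.14, 3.14, 3.14].

### API

Orientations are given as a rotation vector (axis times angle).
In Python, from cell import manip gives the robot as it stands. The module is installed in compiled form; this text tells all that it offers.
- The arm moves only by the shell command python3 -m handwheel 'ROWS' [FORCE]. ROWS is JSON, a list of rows, each a list of 3 entries, a list of its own where there are three numbers: the shift along the world's x, y, z as a fraction of full scale, then the turn, a rotation vector about the world's x, y, z as a fraction of full scale, then the closure, from -1 (fully open) to 1 (shut), so that 0 is half open. In form: [[[dx, dy, dz], [rx, ry, rz], hand], ...]. A call has 1 to 5 rows; each row shifts and turns the commanded pose from where the row before left it; what a row does not reach is not made up. Full scale, the value 1, is 0.03 m for a shift and 360 degrees for a turn. A row lasts 1/10 s, in which the tool goes at most 50 mm and 8.59 degrees, less where a joint would pass 70% of its speed; a pose out of reach is approached as far as the arm can. A call with a number of a shift or a turn outside -1 to 1 is refused whole. A call with a gripper value outside its range is refused whole. The fingers move at their own pace and stop on an object; FORCE is the grip in N (left out, the last holds). Time passes only in rows, so rows that do not move let the fingers close. It gives the time, the measured TCP pose, the force, the opening and the grip force at its end, in the units of the state.
- manip.observe(): the state, without advancing time (a new reading comes with each control period).
- manip.snapshot(name): name is "scene" or "top"; returns a dict with "frame" (480x640x3 uint8, red, green, blue), "fov_y" (degrees; the focal length in pixels is half the picture's height over the tangent of half this angle, whatever the lens; pixels are square), "cx", "cy" (the principal point, pixels), "T" (4x4, takes a point from camera to world coordinates). Camera axes: x right, y up, looking along -z (the intrinsics and any distortion apply to the point x, -y, -z); pixel columns grow to the right and rows downward; lengths in mm; the calibration is good to about 2 mm. A picture is of the moment at which its call begins. There is no depth.
- manip.job_done(): hands the job in; it is judged then, once.
The state is a dict: "t": time; "joints": joint angles; "qvel": joint speeds; "joint_torque": joint torques, N m; "eef_pos": TCP position; "tcp_rot": TCP orientation; "wrist_force": force on the tool from outside, world axes, zero at the start; "ft_torque": the same for the moment, N m; "grip_width": opening from 0.0 (shut) to 1.0 (fully open); "grasp_force": force on a finger pad.
Only numpy, scipy, OpenCV 4.12 (cv2) and the standard library are available. Lean on these libraries where they do the work, as an engineer would, in place of code of your own. Each camera call takes 0.05 s, during which the arm holds its last target. There are 200 camera calls.

### The job

Charge the cells lying in the parts tray: slide the dock's flat cover fully open by pressing down on it and dragging it back to the front of the dock, and put every cell into a bay of its own, flat end against the spring contact and stud end pressed down behind the stop posts until it lies flat and held. When all are in, slide the cover fully home again. Leave the stopper in the tray and do not disturb the other things on the bench.

Things in the scene. Friction and masses are not known exactly. Their poses are not given: they have to be found in the camera images.
- dock: Grey charging dock, fixed, 194 (x) x 206 (y) x 42 mm high. Origin: centre of its underside; +x points from its front (deck where the open cover parks, nearest the robot) to its back (well under the closed cover, floor 8 above the bench, three open bays 54 apart, nothing between them but ribs 3 high). Side rails rise to 42, front lip and back wall to 36.
- cover (a joint): The dock's flat grey sliding cover, 94 (x) x 190 (y) x 4 mm, no handle. 0 = fully home (its middle at dock x = +44), grows as it slides along dock -x to 0.088 = fully open (middle at dock x = -44, rear edge at +3). About 2 N of friction; stays where it is left; moved by pressing on its top with several newtons and dragging.
- cover_top (a point): Middle of the cover's top face, 37 mm above the bench; moves with the cover.
- bay0 (a point): Centre of a cell seated in bay 0: dock x = +48, y = -54, 18 mm above the bench, 10 above the well floor; the cell lies along dock x. Front end of the bay: two black stop posts, faces at dock x = 18, 13 high over the well floor, slightly bevelled on top, a 13 mm gap between them for the stud. Back end: spring contact. Ribs 3 high, 27 apart, beside the cell. Axes as the dock's.
- bay1 (a point): Centre of a cell seated in bay 1: dock x = +48, y = +0, 18 mm above the bench, 10 above the well floor; the cell lies along dock x. Front end of the bay: two black stop posts, faces at dock x = 18, 13 high over the well floor, slightly bevelled on top, a 13 mm gap between them for the stud. Back end: spring contact. Ribs 3 high, 27 apart, beside the cell. Axes as the dock's.
- bay2 (a point): Centre of a cell seated in bay 2: dock x = +48, y = +54, 18 mm above the bench, 10 above the well floor; the cell lies along dock x. Front end of the bay: two black stop posts, faces at dock x = 18, 13 high over the well floor, slightly bevelled on top, a 13 mm gap between them for the stud. Back end: spring contact. Ribs 3 high, 27 apart, beside the cell. Axes as the dock's.
- spring0 (a joint): Spring contact of bay 0: brass plate 14 wide, 20 high (2 to 22 mm above the well floor), face at dock x = +73 when free. 0 = free, grows as it is pushed to the back, at most 0.012. About 2 N at 0, 4.5 N at 0.005 (a seated cell), 8 N at 0.012.
- spring1 (a joint): Spring contact of bay 1: brass plate 14 wide, 20 high (2 to 22 mm above the well floor), face at dock x = +73 when free. 0 = free, grows as it is pushed to the back, at most 0.012. About 2 N at 0, 4.5 N at 0.005 (a seated cell), 8 N at 0.012.
- spring2 (a joint): Spring contact of bay 2: brass plate 14 wide, 20 high (2 to 22 mm above the well floor), face at dock x = +73 when free. 0 = free, grows as it is pushed to the back, at most 0.012. About 2 N at 0, 4.5 N at 0.005 (a seated cell), 8 N at 0.012.
- tray: White shallow parts tray, fixed, 190 (x) x 182 (y), floor 4 mm thick, outer walls and the cross of dividers 4 thick, their tops 11 mm above the bench; 2 x 2 compartments of about 89 x 85, centres at (+-46.5, +-44.5). Origin: centre of its underside. Three compartments may hold a cell each, one holds a rubber stopper.
- cell0: Rechargeable cell 0 (may be absent): square bar 60 long (x) x 20 x 20 mm, white with a black sleeve, 60 g. Origin: its centre; -x points to its stud end (brass stud 8 diameter, 4 long, beyond the 60), +x to its flat end. Lies flat; at the start its stud end points roughly the same way as the front of the tray (towards the robot).
- stud0 (a point): Tip of the stud of cell 0, 34 mm from the cell's centre.
- cell1: Rechargeable cell 1 (may be absent): square bar 60 long (x) x 20 x 20 mm, white with a black sleeve, 60 g. Origin: its centre; -x points to its stud end (brass stud 8 diameter, 4 long, beyond the 60), +x to its flat end. Lies flat; at the start its stud end points roughly the same way as the front of the tray (towards the robot).
- stud1 (a point): Tip of the stud of cell 1, 34 mm from the cell's centre.
- cell2: Rechargeable cell 2 (may be absent): square bar 60 long (x) x 20 x 20 mm, white with a black sleeve, 60 g. Origin: its centre; -x points to its stud end (brass stud 8 diameter, 4 long, beyond the 60), +x to its flat end. Lies flat; at the start its stud end points roughly the same way as the front of the tray (towards the robot).
- stud2 (a point): Tip of the stud of cell 2, 34 mm from the cell's centre.
- rubber_stopper: Red-brown rubber stopper, 25 diameter, 24 high, in a compartment of the tray; not wanted. Origin: centre of its underside.
- bench_timer: Round white timer, 68 diameter, 48 high, a bystander. Origin: centre of its underside.
- flask: Conical glass flask, 82 diameter, 153 high, a bystander. Origin: centre of its underside.
- small_beaker: Glass beaker, 49 diameter, 59 high, a bystander. Origin: centre of its underside.
- felt_marker: Marker pen, 133 long, 17 thick, lying; a bystander. Origin: centre of its underside.
Mind the look-alikes: they are no part of the job. What is shaped like the cell1 but orange is not meant.

How it is judged:
By the outcome, as a careful person would: the job done as asked, in the order asked, and still so for the second after the job is handed in, with the robot touching nothing.
Of cell0, cell1, cell2 only 2 to 3 are there at a start; the rules pass over those that are not, and their reading is None.
At some moment in a run one of cell0, cell1, cell2 may be knocked a few centimetres aside while the robot is not near it.
Once in a run the grip may slacken for a moment while it holds something.
It also fails if it takes over 210 s, if anything falls off the work surface, if the arm or the gripper's body presses on something with over 40 N, if the wrist force passes 120 N, or if a joint passes its speed limit or range.

## Working session

There is one attempt and no reset: what is moved stays moved. The work goes in short steps, Python scripts to look and compute and a shell command to move; the robot and the scene stay as the last step left them, time stands still between calls to the robot, and variables do not carry over. Pictures are saved under pics/ and viewed, at most 14 in all, crops included, and the job is handed in when it is done.

```bash
mkdir -p pics; cat > h.py <<'E'
import numpy as np, cv2
from cell import manip
def snap(n,f=None):
    s=manip.snapshot(n)
    if f: cv2.imwrite('pics/'+f,s['frame'][:,:,::-1])
    return s
def ray(s,u,v):
    H=s['frame'].shape[0]; f=H/2/np.tan(np.radians(s['fov_y'])/2)
    d=np.array([(u-s['cx'])/f,-(v-s['cy'])/f,-1.]); T=np.array(s['T'])
    return T[:3,3],T[:3,:3]@d
def pt(s,u,v,z):
    o,d=ray(s,u,v); return (o+d*(z-o[2])/d[2])
def proj(s,p):
    T=np.array(s['T']);c=T[:3,:3].T@(np.array(p,float)-T[:3,3]);f=240/np.tan(np.radians(s['fov_y'])/2)
    return s['cx']+f*c[0]/-c[2], s['cy']-f*c[1]/-c[2]
E
python3 - <<'E'
from h import *
np.set_printoptions(precision=3,suppress=True)
for n in('scene','top'):
    s=snap(n,n+'0.png'); print(n,{k:s[k] for k in s if k not in('frame',)})
print(manip.observe())
E
```

```text
scene {'fov_y': 51.82389083082466, 'cx': 323.3985270177734, 'cy': 236.66728529618993, 'T': array([[   0.961,    0.23 ,   -0.155,  341.232],
       [  -0.278,    0.796,   -0.538, -894.173],
       [  -0.001,    0.56 ,    0.828, 1264.15 ],
       [   0.   ,    0.   ,    0.   ,    1.   ]])}
top {'fov_y': 42.527916094431326, 'cx': 320.67089230772774, 'cy': 244.26155853368962, 'T': array([[   0.277,    0.793,   -0.542, -661.293],
       [  -0.961,    0.231,   -0.154, -420.249],
       [   0.003,    0.564,    0.826, 1897.767],
       [   0.   ,    0.   ,    0.   ,    1.   ]])}
{'t': 0.1, 'joints': array([ 0.988,  0.287,  1.578, -0.   ,  1.279, -0.15 ]), 'qvel': array([ 0.   , -0.002, -0.003, -0.003,  0.002,  0.001]), 'joint_torque': array([ -0.   , -40.73 , -29.37 ,  -0.   ,   0.003,  -0.   ]), 'eef_pos': array([282.74 , 612.254, 230.005]), 'tcp_rot': array([-0.674, -3.068,  0.003]), 'wrist_force': array([ 0.19 ,  0.11 , -0.012]), 'ft_torque': array([-0.012,  0.026,  0.017]), 'grasp_force': 0.0, 'grip_width': 0.9976487230211174}
```

View pics/top0.png

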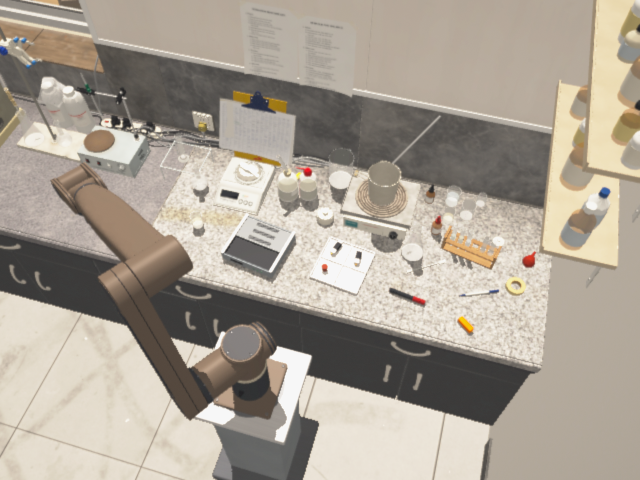

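View pics/scene0.png

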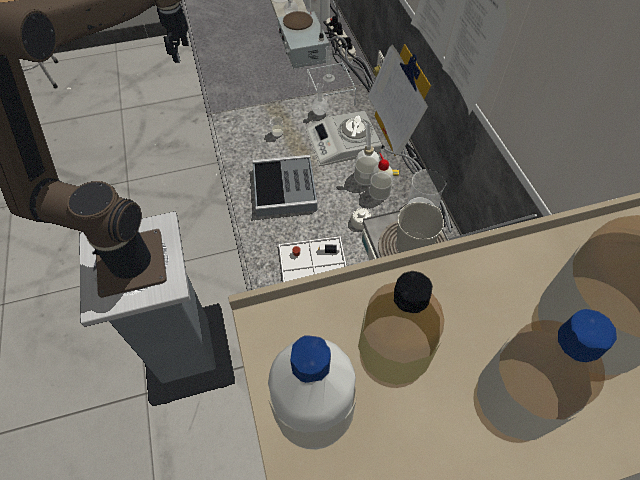

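The top view shows the dock at about (258,245) and the white tray at about (342,264), with two black cells near (336,248) and (357,258) and the stopper at (325,267). The orange bar at (466,324) is the look-alike. The scene view shows the dock at (285,187) and part of the tray at (312,258). Next I'll enlarge this.

```bash
python3 - <<'E'
from h import *
s=cv2.imread('pics/top0.png'); c=s[205:300,215:385]; a=cv2.resize(c,None,fx=4.5,fy=4.5,interpolation=cv2.INTER_CUBIC)
cv2.imwrite('pics/c1.png',a)
s=cv2.imread('pics/scene0.png'); c=s[150:290,240:360]; cv2.imwrite('pics/c2.png',cv2.resize(c,None,fx=4.2,fy=4.2,interpolation=cv2.INTER_CUBIC))
E
```

```text
(no output)
```

View pics/c1.png

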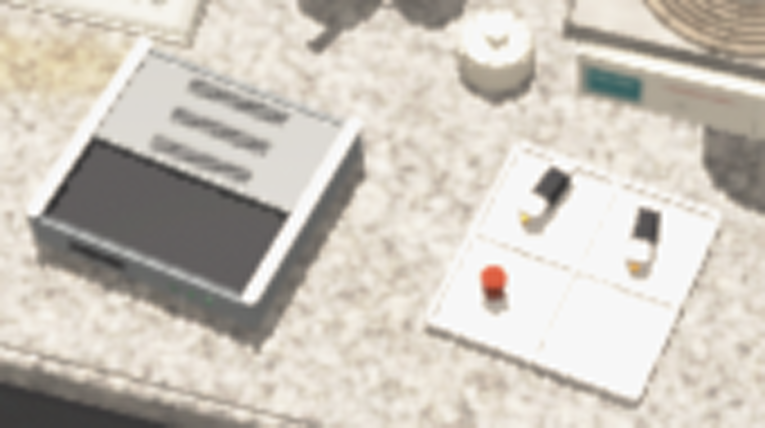

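View pics/c2.png

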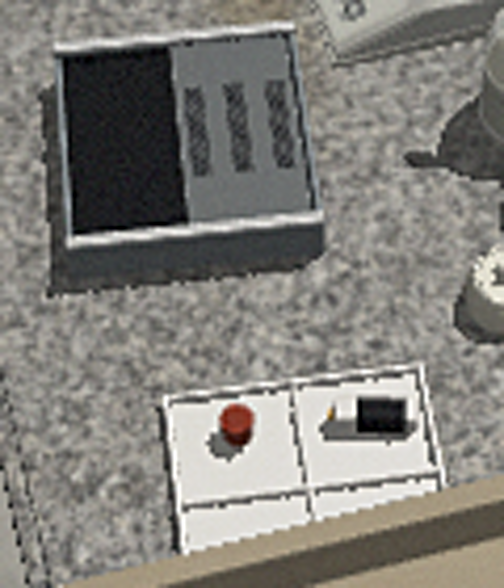

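The crops show the cover home, with its vents over the back half of the dock. The tray holds two cells: A with its stud at crop (524,217) and B with its stud at (632,268). The stopper is at (492,280) and the fourth compartment is empty. Both cells are white and black with a brass stud in the tray, so they are the ones meant. The orange bar at (466,324) is outside the tray and isn't.

```bash
cat >> h.py <<'E'
def rect(pts,L,W):
    # pts: FL,FR,BR,BL world xy -> centre, yaw of +x (front->back)
    p=np.array(pts)[:,:2]; c=p.mean(0)
    a=(p[3]+p[2]-p[0]-p[1]); b=(p[0]+p[3]-p[1]-p[2])
    return c,np.arctan2(a[1]-b[0],a[0]+b[1]),np.linalg.norm(a)/2,np.linalg.norm(b)/2
E
python3 - <<'E'
from h import *
np.set_printoptions(precision=3,suppress=True)
t=snap('top');s=snap('scene')
A=lambda U,V:((U+.5)/4.5-.5+215,(V+.5)/4.5-.5+205)
B=lambda U,V:((U+.5)/4.2-.5+240,(V+.5)/4.2-.5+150)
print('dock top',rect([pt(t,*A(*q),42) for q in[(30,215),(250,303),(363,122),(143,40)]],0,0))
print('dock sc',rect([pt(s,*B(*q),42) for q in[(55,48),(68,243),(323,215),(293,25)]],0,0))
print('tray top',rect([pt(t,*A(*q),11) for q in[(427,325),(638,403),(720,212),(520,145)]],0,0))
print('tray sc FL BL',pt(s,*B(165,400),11),pt(s,*B(418,367),11),'top',pt(t,*A(427,325),11),pt(t,*A(520,145),11))
# cell black mask
for n,im,box in(('top',t,(325,238,372,270)),('sc',s,(310,235,345,256))):
    x0,y0,x1,y1=box; g=cv2.cvtColor(im['frame'],cv2.COLOR_RGB2GRAY)[y0:y1,x0:x1]
    k=6;g=cv2.resize(g,None,fx=k,fy=k,interpolation=cv2.INTER_CUBIC);m=(g<100).astype('u1')
    for c in cv2.findContours(m,0,1)[0]:
        if cv2.contourArea(c)>36*8:
            M=cv2.moments(c);u=(M['m10']/M['m00']+.5)/k-.5+x0;v=(M['m01']/M['m00']+.5)/k-.5+y0
            print(n,'black',u,v,cv2.contourArea(c)/k/k,pt(im,u,v,20)[:2])
for q in[(524,217),(632,268)]: print('stud',pt(t,*A(*q),14)[:2])
print('stud sc',pt(s,*B(330,412),14)[:2],'stopper',pt(t,*A(492,272),28)[:2])
E
```

```text
dock top (array([503.805, 147.109]), np.float64(-0.149783528804032), np.float64(193.47075151490503), np.float64(201.22770169595628))
dock sc (array([506.998, 146.999]), np.float64(-0.14930247374344954), np.float64(190.27334249975885), np.float64(195.41536541402635))
tray top (array([ 515.211, -169.806]), np.float64(-0.11525027948740953), np.float64(191.8170101155942), np.float64(177.82322051415954))
tray sc FL BL [437.603 -70.956  11.   ] [621.302 -94.273  11.   ] top [431.009 -69.504  11.   ] [619.809 -93.458  11.   ]
top black 358.51922425474254 254.76350779132792 18.22222222222222 [ 565.756 -215.718]
top black 337.6728734228734 245.9835891621606 26.541666666666668 [ 581.832 -132.602]
sc black 329.2195199580619 249.63746598766818 123.6388888888889 [ 577.39  -135.306]
stud [ 549.759 -116.365]
stud [ 526.647 -212.974]
stud sc [ 548.597 -115.83 ] stopper [ 482.952 -108.239]
```

```bash
R='[[[0.55,-0.98,0],[0,0,0.009],1],[[0.55,-0.98,0],[0,0,0.009],1],[[0.55,-0.98,0],[0,0,0.009],1],[[0.55,-0.98,0],[0,0,0.009],1],[[0.55,-0.98,0],[0,0,0.009],1]]'
python3 -m handwheel '[[[0.55,-0.98,0],[0,0,0.009],1],[[0.55,-0.98,0],[0,0,0.009],1],[[0.55,-0.98,0],[0,0,0.009],1],[[0.55,-0.98,0],[0,0,0.009],1],[[0.55,-0.98,0],[0,0,0.009],1]]' 40
python3 -m handwheel '[[[0.55,-0.98,0],[0,0,0],1],[[0.55,-0.98,0],[0,0,0],1],[[0.55,-0.98,0],[0,0,0],1],[[0.55,-0.98,0],[0,0,0],1],[[0.55,-0.98,0],[0,0,0],1]]'
python3 -m handwheel '[[[0.55,-0.98,0],[0,0,0],1],[[0.55,-0.98,0],[0,0,0],1],[[0.55,-0.98,-0.5],[0,0,0],1],[[0.55,-0.98,-0.5],[0,0,0],1],[[0.55,-0.98,-0.5],[0,0,0],1]]'
```

```text
t: 0.7
eef_pos: [365.9, 464.5, 231.1]
tcp_rot: [-0.231, -3.133, 0.0]
wrist_force: [-0.3, -0.4, 0.5]
grip_width: 0.145
grasp_force: 0.0
t: 1.2
eef_pos: [448.4, 317.5, 231.2]
tcp_rot: [-0.235, -3.133, 0.0]
wrist_force: [0.8, 0.1, -1.1]
grip_width: 0.001
grasp_force: 0.0
t: 1.7
eef_pos: [531.0, 170.5, 185.9]
tcp_rot: [0.235, 3.132, 0.0]
wrist_force: [-0.0, 0.4, -0.1]
grip_width: -0.004
grasp_force: 0.0
```

```bash
python3 -m handwheel '[[[0.58,-1,-0.8],[0,0,0],1],[[0,0,-1],[0,0,0],1],[[0,0,-1],[0,0,0],1],[[0,0,-1],[0,0,0],1],[[0,0,-0.6],[0,0,0],1]]'
python3 -m handwheel '[[[0,0,-0.2],[0,0,0],1],[[0,0,0],[0,0,0],1]]'
python3 - <<'E'
from h import *
s=snap('top','t2.png'); c=s['frame'][205:300,215:385,::-1]; cv2.imwrite('pics/t2c.png',cv2.resize(c,None,fx=4.5,fy=4.5,interpolation=2))
E
```

```text
t: 2.2
eef_pos: [546.3, 141.4, 51.5]
tcp_rot: [-0.236, -3.129, 0.001]
wrist_force: [0.3, 0.3, -0.3]
grip_width: -0.0
grasp_force: 0.0
t: 2.4
eef_pos: [547.3, 141.7, 47.5]
tcp_rot: [-0.235, -3.131, 0.0]
wrist_force: [-0.5, 0.3, 0.5]
grip_width: -0.002
grasp_force: 0.0
```

View pics/t2c.png

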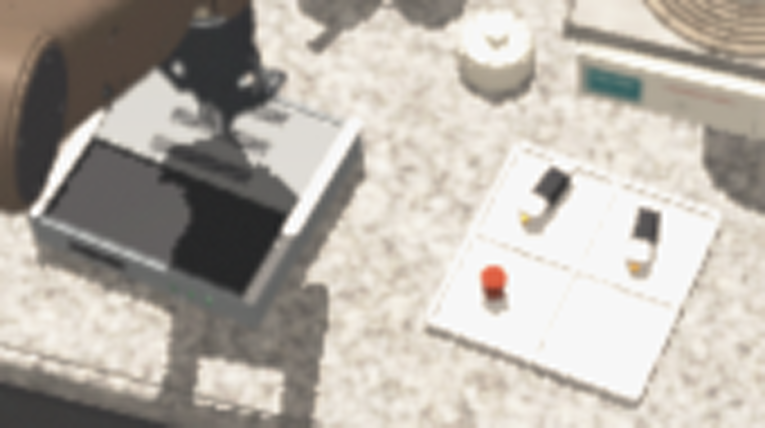

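The fingertips are over the middle vent of the cover, near crop (230,130), as intended. Now I'll lower until contact.

```bash
python3 -m handwheel '[[[0,0,-0.15],[0,0,0],1],[[0,0,-0.1],[0,0,0],1],[[0,0,0],[0,0,0],1]]'
python3 -m handwheel '[[[0,0,-0.05],[0,0,0],1],[[0,0,-0.05],[0,0,0],1],[[0,0,0],[0,0,0],1]]'
```

```text
t: 2.75
eef_pos: [548.1, 141.8, 41.1]
tcp_rot: [0.235, 3.132, 0.0]
wrist_force: [0.5, 0.3, -0.5]
grip_width: 0.001
grasp_force: 0.0
t: 3.05
eef_pos: [547.8, 141.8, 37.7]
tcp_rot: [-0.235, -3.132, 0.0]
wrist_force: [-0.1, -0.2, -0.3]
grip_width: -0.003
grasp_force: 0.0
```

```bash
python3 -m handwheel '[[[0,0,-0.04],[0,0,0],1],[[0,0,0],[0,0,0],1]]'
python3 -m handwheel '[[[0,0,-0.04],[0,0,0],1],[[0,0,0],[0,0,0],1]]'
```

```text
t: 3.25
eef_pos: [548.2, 141.8, 37.0]
tcp_rot: [0.235, 3.132, -0.0]
wrist_force: [-1.0, 0.4, 2.6]
grip_width: -0.0
grasp_force: 1.3
t: 3.45
eef_pos: [549.1, 141.7, 37.0]
tcp_rot: [0.235, 3.131, -0.0]
wrist_force: [-1.5, -1.4, 7.6]
grip_width: -0.004
grasp_force: 3.5
```

```bash
python3 -m handwheel '[[[0,0,-0.04],[0,0,0],1],[[-0.13,0.02,0],[0,0,0],1],[[-0.2,0.03,0],[0,0,0],1],[[-0.2,0.03,0],[0,0,0],1]]'
python3 -m handwheel '[[[-0.2,0.03,0],[0,0,0],1],[[-0.2,0.03,0],[0,0,0],1],[[-0.2,0.03,0],[0,0,0],1],[[-0.2,0.03,0],[0,0,0],1],[[-0.2,0.03,0],[0,0,0],1]]'
python3 -m handwheel '[[[-0.2,0.03,0],[0,0,0],1],[[-0.2,0.03,0],[0,0,0],1],[[-0.2,0.03,0],[0,0,0],1],[[-0.2,0.03,0],[0,0,0],1],[[-0.2,0.03,0],[0,0,0],1]]'
```

```text
t: 3.85
eef_pos: [535.6, 143.8, 37.0]
tcp_rot: [0.234, 3.124, 0.0]
wrist_force: [1.3, -1.7, 7.4]
grip_width: -0.002
grasp_force: 3.7
t: 4.35
eef_pos: [505.6, 148.5, 37.0]
tcp_rot: [0.234, 3.124, 0.001]
wrist_force: [1.4, -1.3, 8.7]
grip_width: -0.003
grasp_force: 3.8
t: 4.85
eef_pos: [475.7, 153.1, 37.0]
tcp_rot: [0.234, 3.124, 0.001]
wrist_force: [0.6, -1.0, 7.7]
grip_width: 0.0
grasp_force: 4.0
```

```bash
python3 -m handwheel '[[[-0.2,0.03,0],[0,0,0],1],[[-0.15,0.022,0],[0,0,0],1],[[-0.15,0.022,0],[0,0,0],1],[[-0.1,0.015,0],[0,0,0],1],[[0,0,0],[0,0,0],1]]'
```

```text
t: 5.35
eef_pos: [458.1, 156.1, 37.0]
tcp_rot: [0.234, 3.123, 0.002]
wrist_force: [2.8, -0.0, 6.5]
grip_width: -0.001
grasp_force: 3.5
```

```bash
python3 -m handwheel '[[[0,0,1],[0,0,0],0],[[0,0,1],[0,0,0],0],[[0,0,1],[0,0,0],0],[[0,-0.5,1],[0,0,0],0],[[0,-1,0.5],[0,0,0],0]]'
python3 -m handwheel '[[[0.3,-1,0],[0,0,0],0],[[0.3,-1,0],[0,0,0],0],[[0.3,-1,0],[0,0,0],0],[[0.3,-1,0],[0,0,0],0],[[0.3,0,0],[0,0,0],0]]'
python3 - <<'E'
from h import *
s=snap('top','t3.png'); c=s['frame'][205:300,215:385,::-1]; a=cv2.resize(c,None,fx=4.5,fy=4.5,interpolation=2)
s=snap('scene','s3.png'); c=s['frame'][150:270,240:360,::-1]; b=cv2.resize(c,(427,427),interpolation=2)
# single composite
a=cv2.resize(a,(560,313)); b=b[:313]
cv2.imwrite('pics/t3c.png',cv2.resize(np.hstack([a,cv2.resize(s['frame'][155:215,245:325,::-1],(417,313),interpolation=2)]),(800,256)) if 0 else np.vstack([cv2.resize(c,(0,0),fx=1,fy=1)]) if 0 else np.vstack([a[:,:560],cv2.resize(s['frame'][150:220,245:385,::-1],(560,280),interpolation=2)]))
E
```

```text
t: 5.85
eef_pos: [455.4, 111.5, 172.3]
tcp_rot: [0.231, 3.128, 0.001]
wrist_force: [0.4, -0.6, -0.0]
grip_width: 0.501
grasp_force: 0.0
t: 6.35
eef_pos: [499.5, -11.9, 169.2]
tcp_rot: [0.242, 3.132, -0.001]
wrist_force: [0.2, -0.4, -0.3]
grip_width: 0.499
grasp_force: 0.0
```

View pics/t3c.png

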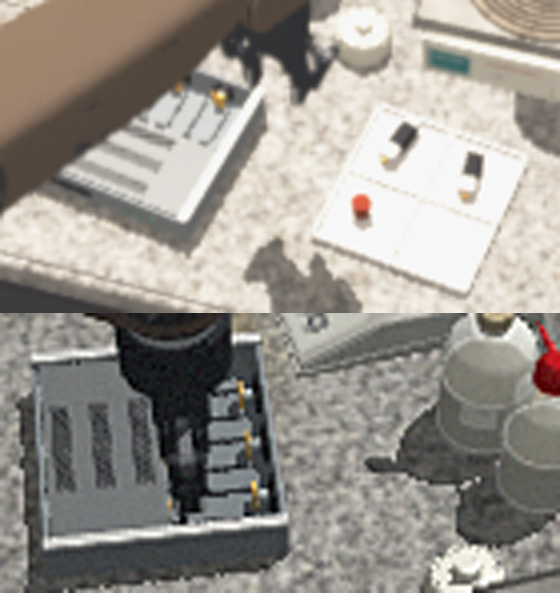

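The cover is now fully open: the brass springs show in the well, in scene crop at about (240,395), (248,445) and (257,492). Both cells are unmoved. Next I'll measure the cells' ends.

```bash
cat >> h.py <<'E'
def cells(im,box,lo=100,zb=24):
    """black sleeve + brass stud blobs in box -> sleeve ends (flat, white side) on z=24, stud on z=14"""
    x0,y0,x1,y1=box;k=6
    f=cv2.resize(im['frame'][y0:y1,x0:x1],None,fx=k,fy=k,interpolation=cv2.INTER_CUBIC)
    hsv=cv2.cvtColor(f,cv2.COLOR_RGB2HSV); W=lambda u,v,z:pt(im,(u+.5)/k-.5+x0,(v+.5)/k-.5+y0,z)[:2]
    out=[]
    br=((hsv[...,0]>12)&(hsv[...,0]<32)&(hsv[...,1]>70)&(hsv[...,2]>90)).astype('u1')
    for c in cv2.findContours(br,0,1)[0]:
        M=cv2.moments(c)
        if M['m00']>30: print('brass',W(M['m10']/M['m00'],M['m01']/M['m00'],zb-10).round(1),'px',round(M['m10']/M['m00']/k+x0,1),round(M['m01']/M['m00']/k+y0,1),M['m00']/k/k)
    bl=((hsv[...,2]<lo)).astype('u1')
    for c in cv2.findContours(bl,0,1)[0]:
        if cv2.contourArea(c)>36*8:
            r=cv2.minAreaRect(c);b=cv2.boxPoints(r)
            print('sleeve c',W(*r[0],zb-4).round(1),'corners',[W(*q,zb).round(1).tolist() for q in b], 'px',np.array(r[0])/k+(x0,y0))
E
python3 - <<'E'
from h import *
for n,box in(('top',(325,238,372,272)),('scene',(310,232,352,262))):
    s=snap(n);print(n);cells(s,box)
E
```

```text
top
brass [ 528.  -214.6] px 356.0 264.4 4.055555555555555
brass [ 548.2 -117.5] px 331.7 253.7 2.777777777777778
sleeve c [ 565.3 -214.9] corners [[549.3, -210.5], [573.5, -206.1], [576.1, -220.3], [551.9, -224.6]] px [358.69540405 255.23850632]
sleeve c [ 581.2 -132.1] corners [[568.9, -120.5], [596.2, -127.8], [588.2, -144.9], [561.0, -137.5]] px [337.89752324 246.51013565]
scene
brass [ 548.3 -117.4] px 318.7 248.6 2.902777777777778
sleeve c [ 571.1 -131.9] corners [[546.1, -109.9], [604.0, -125.9], [594.3, -158.5], [537.2, -142.6]] px [327.2965978  249.61608124]
```

```bash
python3 -m handwheel '[[[0.5,-0.8,-0.4],[0,0,-0.02],0.1],[[0.5,-0.8,-0.4],[0,0,-0.02],0.1],[[0.5,-0.8,-0.6],[0,0,0],0.1],[[0.5,-0.8,-0.8],[0,0,0],0.1],[[0.5,-0.75,-0.8],[0,0,0],0.1]]'
python3 -m handwheel '[[[0,0,-0.5],[0,0,0],0.1],[[0,0,-0.3],[0,0,0],0.1],[[0,0,0],[0,0,0],0.1]]'
python3 - <<'E'
from h import *
print([np.round(pt(snap('top'),325,213,40),0)],manip.observe()['eef_pos'],manip.observe()['grip_width'])
s=snap('top'); a=cv2.resize(s['frame'][235:280,310:380,::-1],(600,386),interpolation=2)
t=snap('scene');b=cv2.resize(t['frame'][225:270,290:360,::-1],(600,386),interpolation=2)
cv2.imwrite('pics/g1.png',cv2.resize(np.vstack([a,b]),(466,600)))
E
```

```text
t: 7.05
eef_pos: [574.7, -127.2, 78.6]
tcp_rot: [0.623, 3.079, 0.0]
wrist_force: [-0.1, 0.9, -0.1]
grip_width: 0.451
grasp_force: 0.0
t: 7.35
eef_pos: [572.4, -125.7, 53.5]
tcp_rot: [-0.623, -3.075, -0.002]
wrist_force: [0.4, 0.7, 0.2]
grip_width: 0.447
grasp_force: 0.0
[array([701., -50.,  40.])] [ 573.29037534 -126.06783591   54.85524972] 0.4509285573802548
```

View pics/g1.png

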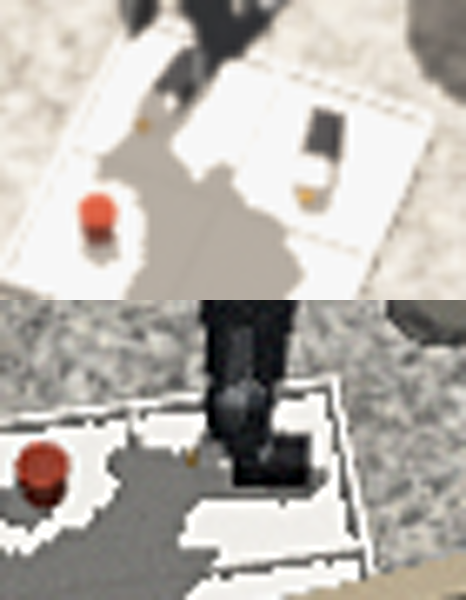

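```bash
python3 - <<'E'
from h import *
s=snap('top');t=snap('scene');p=manip.observe()['eef_pos'];k=6.66
for n,im,ox,oy,vy in(('top',s,310,235,0),('sc',t,290,225,300)):
    for z in(55,24,14):
        u,v=proj(im,[p[0],p[1],z]);print(n,z,((u+.5-ox)*k).round(),((v+.5-oy)*k+vy).round())
W=lambda im,ox,oy,U,V,z:pt(im,U/k-.5+ox,V/k-.5+oy,z)[:2].round(1)
print('stud top',W(s,310,235,143,123,14),'stud sc',W(t,290,225,191,157,14))
print('sc flat end top edge mid', W(t,290,225,310,145,24),'flat end bottom',W(t,290,225,308,185,4),'near side sleeve front bottom',W(t,290,225,235,185,4))
print('top: flat-end?',W(s,310,235,187,60,24),'B stud',W(s,310,235,306,195,14),'B flat end',W(s,310,235,328,110,24))
E
```

```text
top 55 176.0 48.0
top 24 175.0 80.0
top 14 175.0 91.0
sc 55 254.0 411.0
sc 24 254.0 449.0
sc 14 254.0 461.0
stud top [ 549.1 -116.2] stud sc [ 548.2 -117.1]
sc flat end top edge mid [ 599.6 -132. ] flat end bottom [ 596.6 -140.1] near side sleeve front bottom [ 564.9 -130.9]
top: flat-end? [ 589.7 -130. ] B stud [ 528.7 -213.9] B flat end [ 579.3 -213. ]
```

```bash
python3 -m handwheel '[[[0.04,-0.03,-0.5],[0,0,0.004],0.1],[[0,0,-0.5],[0,0,0.004],0.1],[[0,0,-0.3],[0,0,0],0.1],[[0,0,-0.2],[0,0,0],0.1],[[0,0,-0.05],[0,0,0],0.1]]'
python3 -m handwheel '[[[0,0,0],[0,0,0],0.1],[[0,0,0],[0,0,0],1],[[0,0,0],[0,0,0],1],[[0,0,0],[0,0,0],1],[[0,0,0],[0,0,0],1]]' 60
```

```text
t: 8.1
eef_pos: [574.3, -128.2, 7.0]
tcp_rot: [-0.548, -3.091, -0.001]
wrist_force: [0.3, -0.4, -0.0]
grip_width: 0.452
grasp_force: 0.0
t: 8.6
eef_pos: [575.9, -128.9, 9.5]
tcp_rot: [0.548, 3.092, -0.001]
wrist_force: [-0.3, 0.7, 3.1]
grip_width: 0.219
grasp_force: 61.7
```

```bash
python3 -m handwheel '[[[0,0,0.5],[0,0,0],1],[[0,0,1],[0,0,0],1],[[0,0,1],[0,0,0.016],1],[[0,0,1],[0,0,0.016],1],[[0,0,0],[0,0,0],1]]'
python3 - <<'E'
from h import *
print(manip.observe()['grip_width'],manip.observe()['tcp_rot'])
t=snap('top');print('top');cells(t,(215,205,305,285),40,30)
s=snap('scene');print('sc');cells(s,(240,150,325,220),30,30)
cv2.imwrite('pics/d1.png',np.vstack([cv2.resize(t['frame'][208:278,218:302,::-1],(360,300),interpolation=2),cv2.resize(s['frame'][150:220,244:328,::-1],(360,300),interpolation=2)]))
E
```

```text
t: 9.1
eef_pos: [578.5, -129.8, 120.0]
tcp_rot: [0.233, 3.123, -0.005]
wrist_force: [-0.0, 0.4, 0.2]
grip_width: 0.212
grasp_force: 61.3
0.2118590414495904 [ 0.23323723  3.12276456 -0.00518797]
top
brass [467.9 274.6] px 223.2 245.4 0.8888888888888888
brass [475.6 289.6] px 220.2 242.8 1.9027777777777777
brass [482.4 307.7] px 216.3 240.2 3.402777777777778
brass [572.3  84. ] px 281.3 235.0 17.01388888888889
brass [556.4 253.9] px 237.0 228.0 1.361111111111111
brass [629.4 182.9] px 261.3 217.3 0.9166666666666666
brass [532. 300.] px 223.1 230.2 323.88888888888886
brass [639.4 236.2] px 248.9 212.1 918.1666666666666
sc
brass [503.7  93.1] px 287.5 197.9 1.6666666666666667
brass [572.3  86.4] px 308.6 194.8 7.277777777777778
brass [510.1 148.2] px 285.4 184.8 0.9166666666666666
brass [640.9 184. ] px 320.8 168.5 1.1666666666666667
brass [654.3 199.5] px 323.3 164.4 1.0416666666666667
brass [587.6 220.1] px 302.7 164.1 0.9444444444444445
sleeve c [599.6  29.9] corners [[574.9, 76.4], [607.0, 88.0], [621.9, -21.2], [590.9, -31.7]] px [321.55628459 205.11875407]
```

View pics/d1.png

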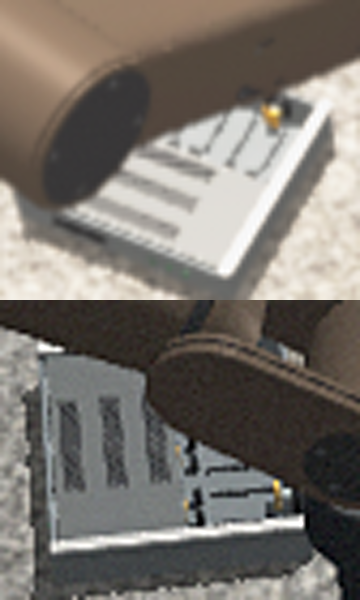

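```bash
python3 -m handwheel '[[[-0.17,0.5,0],[0,0,0],1],[[-0.17,0.9,0],[0,0,0],1],[[-0.17,0.9,0],[0,0,0],1],[[-0.17,0.9,0],[0,0,0],1],[[-0.17,0.9,0],[0,0,0],1]]'
python3 -m handwheel '[[[-0.17,0.9,0],[0,0,0],1],[[-0.17,0.9,0],[0,0,0],1],[[-0.17,0.9,-0.3],[0,0,0],1],[[0,0.5,-0.8],[0,0,0],1],[[0,0,-0.6],[0,0,0],1]]'
python3 -m handwheel '[[[0,0,0],[0,0,0],1]]'
python3 - <<'E'
from h import *
p=manip.observe()['eef_pos'];print(p,manip.observe()['grip_width'],manip.observe()['tcp_rot'])
t=snap('top');s=snap('scene')
u=np.array([.989,-.149,0]);print([np.round(proj(i,[p[0],p[1],p[2]+5.5]-34*u),1) for i in(t,s)],'stud px predicted')
cv2.imwrite('pics/d2.png',np.vstack([cv2.resize(t['frame'][208:278,218:302,::-1],(360,300),interpolation=2),cv2.resize(s['frame'][150:220,244:328,::-1],(360,300),interpolation=2)]))
print('top');cells(t,(255,215,300,265),60,p[2]+15.5)
print('sc');cells(s,(270,160,325,215),40,p[2]+15.5)
E
```

```text
t: 9.7
eef_pos: [547.4, -3.4, 111.5]
tcp_rot: [-0.236, -3.128, -0.001]
wrist_force: [0.1, 0.0, -1.2]
grip_width: 0.215
grasp_force: 61.3
t: 10.2
eef_pos: [531.5, 93.2, 60.0]
tcp_rot: [-0.232, -3.128, -0.001]
wrist_force: [0.2, 0.8, -1.2]
grip_width: 0.215
grasp_force: 61.3
t: 10.3
eef_pos: [529.7, 91.8, 58.0]
tcp_rot: [-0.233, -3.122, 0.001]
wrist_force: [0.0, 0.2, -0.8]
grip_width: 0.215
grasp_force: 61.3
[529.65103435  91.82387434  57.9515113 ] 0.21469934777067015 [-2.32906763e-01 -3.12233340e+00  6.88177745e-04]
[array([270.3, 243.4]), array([283.5, 188.4])] stud px predicted
top
brass [499.1  95.5] px 271.3 243.2 2.4027777777777777
brass [536.2  66.5] px 282.2 237.0 2.361111111111111
brass [554.8 172.5] px 256.3 226.4 2.7083333333333335
sleeve c [578.2 102.3] corners [[558.4, 162.9], [649.7, 133.6], [592.5, 39.3], [504.0, 69.9]] px [276.40581004 224.82009125]
sc
brass [564.3  52.6] px 308.6 194.7 6.638888888888889
brass [502.1  96.1] px 285.9 188.6 2.9583333333333335
brass [504.2 111.6] px 285.4 184.8 1.097222222222222
brass [572.5 103.2] px 306.9 182.2 6.597222222222222
brass [580.5 154.6] px 305.2 169.9 8.01388888888889
sleeve c [574.8  43.1] corners [[573.0, 59.0], [580.7, 58.3], [575.0, 21.1], [567.4, 21.8]] px [312.62463633 195.02364095]
sleeve c [486.1  89.3] corners [[479.8, 95.4], [493.4, 94.5], [491.5, 76.7], [477.9, 77.7]] px [281.29279327 190.09009298]
sleeve c [536.6  86.4] corners [[522.7, 106.6], [557.7, 98.8], [549.0, 60.0], [514.5, 67.7]] px [297.19966888 187.30985514]
sleeve c [583.6  93.5] corners [[583.3, 110.1], [589.4, 109.2], [582.3, 70.6], [576.2, 71.5]] px [311.06707001 182.43699137]
sleeve c [590.9 144.3] corners [[589.4, 161.2], [596.0, 160.9], [590.8, 120.8], [584.3, 121.1]] px [309.09638977 170.30899684]
sleeve c [540.6 155.1] corners [[511.9, 209.9], [591.5, 186.8], [567.1, 95.2], [490.0, 117.5]] px [293.08333333 171.16666667]
```

View pics/d2.png

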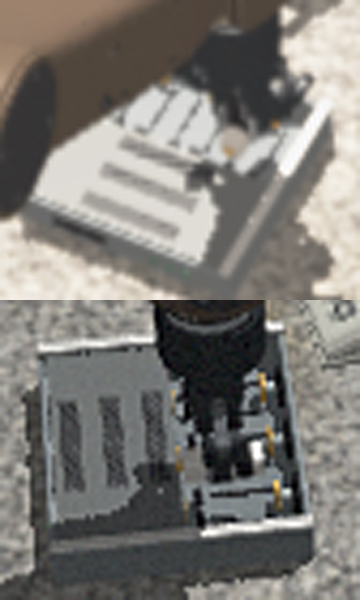

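```bash
python3 - <<'E'
from h import *
s=snap('scene');t=snap('top')
for z in(18,22): 
    P=[pt(s,*q,z)[:2] for q in((308.6,194.75),(306.9,182.2),(305.2,169.9))];F=[pt(s,*q,z-4)[:2] for q in((287.5,197.9),(285.4,184.8))]
    print(z,np.round(P,1).tolist(),np.round(F,1).tolist(),'top',pt(t,281.3,235,z)[:2].round(1), 'yaw',np.arctan2(*(P[2]-P[0])[[0,1]]))
E
```

```text
18 [[573.5, 86.1], [582.0, 138.7], [590.5, 192.3]] [[505.5, 95.7], [511.9, 151.0]] top [572.1  82.5] yaw 0.1583266732501636
22 [[572.8, 83.0], [581.2, 135.4], [589.7, 188.8]] [[504.9, 92.5], [511.4, 147.6]] top [569.5  81.4] yaw 0.15832667325016245
```

```bash
python3 -m handwheel '[[[0.18,-0.13,0],[0,0,0],1],[[0,0,-0.4],[0,0,0],1],[[0,0,-0.4],[0,0,0],1],[[0,0,-0.2],[0,0,0],1],[[0,0,0],[0,0,0],1]]'
python3 -m handwheel '[[[0,0,0],[0,0,0],1]]'
```

```text
t: 11.0
eef_pos: [540.7, 86.0, 33.3]
tcp_rot: [0.236, 3.132, -0.001]
wrist_force: [-2.1, -1.6, 8.0]
grip_width: 0.218
grasp_force: 62.7
t: 11.1
eef_pos: [540.4, 86.1, 33.4]
tcp_rot: [0.236, 3.133, -0.001]
wrist_force: [-2.2, -1.6, 8.6]
grip_width: 0.216
grasp_force: 62.7
```

```bash
python3 -m handwheel '[[[0,0,0.15],[0,0,0],1],[[-0.18,0.06,0.05],[0,0,0],1],[[0,0,0],[0,0,0],1],[[0,0,0],[0,0,0],1]]'
python3 -m handwheel '[[[0,0,-0.15],[0,0,0],1],[[0,0,-0.15],[0,0,0],1],[[0,0,0],[0,0,0],1],[[0,0,0],[0,0,0],1]]'
```

```text
t: 11.5
eef_pos: [533.8, 88.5, 38.1]
tcp_rot: [-0.235, -3.132, 0.0]
wrist_force: [-0.6, 0.7, -0.8]
grip_width: 0.215
grasp_force: 61.6
t: 11.9
eef_pos: [534.2, 88.3, 29.2]
tcp_rot: [-0.235, -3.132, 0.0]
wrist_force: [0.3, -0.1, 0.4]
grip_width: 0.215
grasp_force: 61.6
```

```bash
python3 -m handwheel '[[[0,0,-0.05],[0,0,0],1],[[0.1,-0.015,0],[0,0,0],1],[[0,0,0],[0,0,0],1]]'
python3 -m handwheel '[[[0.066,-0.01,0],[0,0,0],1],[[0.066,-0.01,0],[0,0,0],1],[[0,0,0],[0,0,0],1]]'
python3 -m handwheel '[[[0.066,-0.01,0],[0,0,0],1],[[0,0,0],[0,0,0],1]]'
```

```text
t: 12.2
eef_pos: [538.1, 87.8, 28.5]
tcp_rot: [0.236, 3.132, 0.0]
wrist_force: [0.7, -0.5, -0.2]
grip_width: 0.213
grasp_force: 61.6
t: 12.5
eef_pos: [540.8, 87.4, 28.0]
tcp_rot: [-0.235, -3.131, -0.0]
wrist_force: [-2.5, 1.3, 0.9]
grip_width: 0.215
grasp_force: 61.8
t: 12.7
eef_pos: [542.7, 87.1, 27.9]
tcp_rot: [-0.235, -3.131, -0.0]
wrist_force: [-3.7, 0.8, 1.3]
grip_width: 0.217
grasp_force: 61.8
```

```bash
python3 -m handwheel '[[[0.08,-0.012,0],[0,0,0],1],[[0.08,-0.012,0],[0,0,0],1],[[0,0,0],[0,0,0],1],[[0,0,0],[0,0,0],1]]'
```

```text
t: 13.1
eef_pos: [547.1, 86.4, 27.8]
tcp_rot: [-0.235, -3.129, 0.0]
wrist_force: [-6.8, 0.4, 2.4]
grip_width: 0.216
grasp_force: 62.0
```

```bash
python3 -m handwheel '[[[0,0,-0.1],[0,0,0],1],[[0,0,-0.1],[0,0,0],1],[[0,0,0],[0,0,0],1]]'
python3 -m handwheel '[[[0,0,-0.1],[0,0,0],1],[[0,0,0],[0,0,0],1]]'
```

```text
t: 13.4
eef_pos: [546.8, 86.4, 21.5]
tcp_rot: [-0.235, -3.129, -0.0]
wrist_force: [-5.9, 1.3, 1.0]
grip_width: 0.213
grasp_force: 61.9
t: 13.6
eef_pos: [546.8, 86.5, 18.5]
tcp_rot: [-0.235, -3.129, -0.0]
wrist_force: [-6.2, 1.0, 3.0]
grip_width: 0.216
grasp_force: 62.0
```

Going well: the cell's bottom is below the post tops. I'll continue down.

```bash
python3 -m handwheel '[[[0,0,-0.1],[0,0,0],1],[[0,0,0],[0,0,0],1]]'
python3 -m handwheel '[[[0,0,-0.07],[0,0,0],1],[[0,0,0],[0,0,0],1]]'
```

```text
t: 13.8
eef_pos: [546.8, 86.5, 15.6]
tcp_rot: [-0.235, -3.129, -0.0]
wrist_force: [-5.9, 1.3, 1.9]
grip_width: 0.215
grasp_force: 62.0
t: 14.0
eef_pos: [547.2, 86.5, 13.8]
tcp_rot: [-0.235, -3.13, -0.0]
wrist_force: [-5.1, 2.2, 1.8]
grip_width: 0.211
grasp_force: 62.0
```

```bash
python3 -m handwheel '[[[0,0,-0.04],[0,0,0],1],[[0,0,0],[0,0,0],1]]'
python3 -m handwheel '[[[0,0,-0.04],[0,0,0],1],[[0,0,0],[0,0,0],1]]'
```

```text
t: 14.2
eef_pos: [547.3, 86.4, 13.6]
tcp_rot: [-0.235, -3.129, 0.0]
wrist_force: [-8.5, 0.7, 7.3]
grip_width: 0.214
grasp_force: 62.7
t: 14.4
eef_pos: [547.4, 86.4, 13.4]
tcp_rot: [-0.235, -3.128, 0.0]
wrist_force: [-10.5, 0.2, 13.1]
grip_width: 0.213
grasp_force: 63.5
```

```bash
python3 -m handwheel '[[[-0.07,0.01,0],[0,0,0],1],[[-0.03,0.005,0],[0,0,0],1],[[0,0,0],[0,0,0],1]]'
```

```text
t: 14.7
eef_pos: [547.3, 86.4, 13.7]
tcp_rot: [0.235, 3.129, -0.0]
wrist_force: [-2.2, -0.8, 6.5]
grip_width: 0.215
grasp_force: 62.5
```

```bash
python3 -m handwheel '[[[-0.05,0.008,0.03],[0,0,0],1],[[0,0,0],[0,0,0],1]]'
python3 -m handwheel '[[[-0.05,0.008,0],[0,0,0],1],[[0,0,0],[0,0,0],1]]'
```

```text
t: 14.9
eef_pos: [544.8, 86.8, 13.7]
tcp_rot: [0.235, 3.131, -0.0]
wrist_force: [-2.5, 0.4, 6.2]
grip_width: 0.211
grasp_force: 62.4
t: 15.1
eef_pos: [543.8, 87.0, 13.7]
tcp_rot: [0.235, 3.129, -0.0]
wrist_force: [-0.5, -0.9, 5.2]
grip_width: 0.211
grasp_force: 62.4
```

```bash
python3 -m handwheel '[[[0,0,0],[0,0,0],0.3],[[0,0,0],[0,0,0],0.3],[[0,0,0],[0,0,0],0.3],[[0,0,0.2],[0,0,0],0.3],[[0,0,0.8],[0,0,0],0.3]]'
python3 -m handwheel '[[[0,0,1],[0,0,0],0.3],[[0,0,1],[0,0,0],0.3],[[0,-0.9,1],[0,0,0],0.1],[[0,-1,0],[0,0,0],0.1],[[0,-1,0],[0,0,0],0.1]]'
python3 - <<'E'
from h import *
t=snap('top');s=snap('scene')
cv2.imwrite('pics/e1.png',np.vstack([cv2.resize(t['frame'][208:278,218:358,::-1],(600,300),interpolation=2),cv2.resize(s['frame'][155:225,265:405,::-1],(600,300),interpolation=2)]))
print('top B');cells(t,(343,238,372,272)); print('sc bay0');cells(s,(280,160,325,215),50,28)
E
```

```text
t: 15.6
eef_pos: [539.8, 87.2, 40.4]
tcp_rot: [-0.235, -3.127, 0.001]
wrist_force: [-0.3, -0.1, -0.4]
grip_width: 0.35
grasp_force: 0.0
t: 16.1
eef_pos: [543.3, -0.6, 134.9]
tcp_rot: [0.233, 3.128, -0.001]
wrist_force: [-0.0, -0.2, 0.0]
grip_width: 0.45
grasp_force: 0.0
top B
brass [ 528.  -214.6] px 356.0 264.4 4.083333333333333
sleeve c [ 566.3 -216.1] corners [[552.6, -208.9], [576.0, -209.1], [574.8, -224.2], [551.4, -224.0]] px [359.07556661 255.09403865]
sc bay0
brass [513.4  92. ] px 290.5 197.8 2.888888888888889
brass [503.8  94.8] px 287.4 197.9 1.4444444444444444
brass [510.3 149.7] px 285.3 184.8 1.1111111111111112
sleeve c [525.2 188.7] corners [[522.6, 205.0], [531.6, 204.3], [526.7, 165.6], [517.7, 166.3]] px [286.84260941 174.01122157]
sleeve c [571.1 143.8] corners [[549.2, 243.1], [638.9, 217.1], [590.2, 44.0], [505.9, 68.4]] px [303.66666667 181.        ]
```

View pics/e1.png

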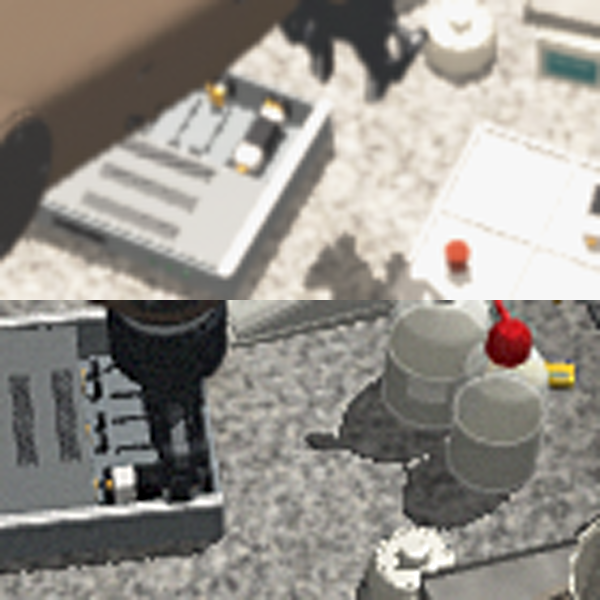

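Cell A lies in bay 0 at bottom-view crop (150,482), aligned with its stud between the posts. B is still at its tray place. The sleeve turns out to be in the middle of the cell, so B's centre is about (563,-215).

```bash
python3 -m handwheel '[[[0.1,-0.9,0],[0,0,0.008],0.1],[[0.1,-0.95,0],[0,0,0.009],0.1],[[0.1,-0.95,0],[0,0,0],0.1],[[0.1,-0.95,0],[0,0,0],0.1],[[0.1,-0.95,0],[0,0,0],0.1]]'
python3 -m handwheel '[[[0,-0.9,0],[0,0,0],0.1],[[0,-0.9,-0.3],[0,0,0],0.1],[[0,0,-0.8],[0,0,0],0.1],[[0,0,-0.8],[0,0,0],0.1],[[0,0,0],[0,0,0],0.1]]'
python3 -m handwheel '[[[0,0,0],[0,0,0],0.1]]'
```

```text
t: 16.7
eef_pos: [557.3, -141.0, 132.6]
tcp_rot: [0.067, 3.141, 0.001]
wrist_force: [0.9, 0.4, -1.0]
grip_width: 0.455
grasp_force: 0.0
t: 17.2
eef_pos: [554.6, -192.9, 71.6]
tcp_rot: [-0.068, -3.134, -0.007]
wrist_force: [0.2, -0.3, -0.9]
grip_width: 0.447
grasp_force: 0.0
t: 17.3
eef_pos: [557.1, -194.0, 75.4]
tcp_rot: [-0.067, -3.14, -0.001]
wrist_force: [0.3, -0.6, 1.3]
grip_width: 0.447
grasp_force: 0.0
```

```bash
python3 -m handwheel '[[[0.18,-0.7,0],[0,0,0],0.1],[[0,0,-0.7],[0,0,0],0.1],[[0,0,0],[0,0,0],0.1],[[0,0,0],[0,0,0],0.1]]'
python3 - <<'E'
from h import *
p=manip.observe()['eef_pos'];print(p)
s=snap('top'); cells(s,(343,238,372,272)); k=8.57
for z in (50,14): print(z,[(a*k) for a in np.array(proj(s,[p[0],p[1],z]))-(310,235)])
cv2.imwrite('pics/g2.png',cv2.resize(s['frame'][235:280,310:380,::-1],(600,386),interpolation=2))
E
```

```text
t: 17.7
eef_pos: [563.0, -215.5, 55.6]
tcp_rot: [0.067, 3.14, -0.0]
wrist_force: [-0.3, -0.0, -0.1]
grip_width: 0.45
grasp_force: 0.0
[ 562.97801639 -215.46700046   55.59698668]
brass [ 527.9 -214.5] px 356.0 264.4 3.2916666666666665
sleeve c [ 566.2 -216. ] corners [[552.4, -209.0], [575.9, -208.8], [574.9, -224.0], [551.4, -224.0]] px [359.04587173 255.09709549]
sleeve c [ 609.6 -201.8] corners [[622.1, -146.2], [650.5, -243.5], [591.9, -257.5], [564.0, -161.6]] px [358.16666667 244.75      ]
50 [np.float64(417.46404762473406), np.float64(135.30644782528822)]
14 [np.float64(412.88680901590146), np.float64(182.21076123242517)]
```

View pics/g2.png

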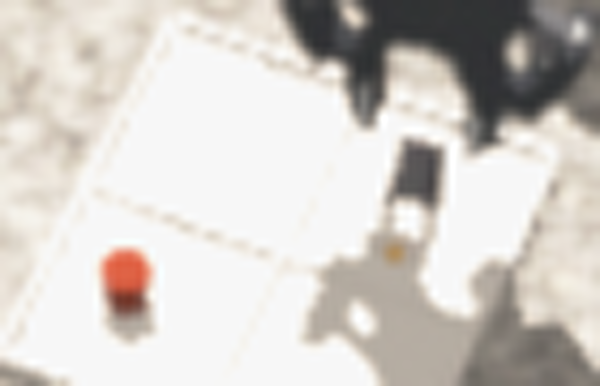

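The open fingers, at crop (365,105) and (482,130), straddle cell B with its sleeve at (416,170). Descending now, from z 55.6 to about 8.5.

```bash
python3 -m handwheel '[[[0,0,-0.5],[0,0,0],0.1],[[0,0,-0.5],[0,0,0],0.1],[[0,0,-0.3],[0,0,0],0.1],[[0,0,-0.25],[0,0,0],0.1],[[0,0,0],[0,0,0],0.1]]'
python3 -m handwheel '[[[0,0,0],[0,0,0],1],[[0,0,0],[0,0,0],1],[[0,0,0],[0,0,0],1],[[0,0,0],[0,0,0],1]]' 60
python3 -m handwheel '[[[0,0,0.3],[0,0,0],1],[[0,0,1],[0,0,0],1],[[0,0,1],[0,0,-0.009],1],[[0,0,1],[0,0,-0.008],1],[[0,0,0.3],[0,0,0],1]]'
```

```text
t: 18.25
eef_pos: [561.4, -215.1, 6.1]
tcp_rot: [-0.068, -3.138, -0.003]
wrist_force: [0.1, 0.3, -0.1]
grip_width: 0.451
grasp_force: 0.0
t: 18.65
eef_pos: [562.8, -215.9, 8.5]
tcp_rot: [0.068, 3.14, -0.001]
wrist_force: [0.2, 0.4, -0.5]
grip_width: 0.217
grasp_force: 61.2
t: 19.15
eef_pos: [564.8, -217.1, 121.0]
tcp_rot: [0.235, 3.126, -0.006]
wrist_force: [0.0, 0.8, -0.4]
grip_width: 0.216
grasp_force: 61.3
```

```bash
python3 -m handwheel '[[[-0.05,0.6,0],[0,0,0],1],[[-0.05,0.95,0],[0,0,0],1],[[-0.05,0.95,0],[0,0,0],1],[[-0.05,0.95,0],[0,0,0],1],[[-0.05,0.95,0],[0,0,0],1]]'
python3 -m handwheel '[[[-0.05,0.95,0],[0,0,0],1],[[-0.05,0.95,0],[0,0,0],1],[[-0.05,0.95,0],[0,0,0],1],[[-0.05,0.95,0],[0,0,0],1],[[-0.05,0.95,0],[0,0,0],1]]'
python3 -m handwheel '[[[-0.1,0.95,0],[0,0,0],1],[[-0.1,0.95,0],[0,0,0],1],[[0,0.5,-0.3],[0,0,0],1],[[0,0,0],[0,0,0],1],[[0,0,0],[0,0,0],1]]'
```

```text
t: 19.65
eef_pos: [553.1, -81.2, 113.6]
tcp_rot: [-0.234, -3.129, -0.002]
wrist_force: [0.2, 0.3, -0.3]
grip_width: 0.213
grasp_force: 61.3
t: 20.15
eef_pos: [545.2, 60.9, 113.7]
tcp_rot: [-0.233, -3.128, -0.001]
wrist_force: [0.6, -0.6, -0.8]
grip_width: 0.219
grasp_force: 61.3
t: 20.65
eef_pos: [540.5, 130.6, 105.4]
tcp_rot: [-0.234, -3.13, 0.001]
wrist_force: [-0.1, -0.1, 0.1]
grip_width: 0.215
grasp_force: 61.3
```

```bash
python3 -m handwheel '[[[0.14,0.35,0],[0,0,0],1],[[0,0,-0.8],[0,0,0],1],[[0,0,-0.7],[0,0,0],1],[[0,0,0],[0,0,0],1],[[0,0,0],[0,0,0],1]]'
python3 - <<'E'
from h import *
o=manip.observe();p=o['eef_pos'];print(p,o['grip_width'])
s=snap('scene');t=snap('top')
print('sc');cells(s,(280,165,300,192),20,p[2]+15.5);print('top');cells(t,(250,215,300,265),5,p[2]+15.5)
e=p[:2]-32*np.array([.9885,-.151]);print('expect stud',e)
E
```

```text
t: 21.15
eef_pos: [546.1, 140.8, 62.2]
tcp_rot: [-0.237, -3.132, 0.0]
wrist_force: [0.5, 0.3, -0.4]
grip_width: 0.215
grasp_force: 61.3
[546.10058213 140.8035071   62.17851555] 0.2154553118986438
sc
brass [511.5 146.2] px 285.0 175.5 2.847222222222222
top
brass [481.6  77.7] px 274.4 247.6 5.958333333333333
brass [512.3 145.7] px 259.3 236.5 1.9027777777777777
brass [553.1  73.4] px 281.8 232.2 7.388888888888889
brass [544.3 118.2] px 269.3 231.3 4.847222222222222
brass [557.3 176.6] px 255.4 224.9 13.25
expect stud [514.46858213 145.6355071 ]
```

```bash
python3 -m handwheel '[[[0,0,-0.5],[0,0,0],1],[[0,0,-0.4],[0,0,0],1],[[0,0,-0.22],[0,0,0],1],[[0,0,0],[0,0,0],1]]'
python3 -m handwheel '[[[0.1,-0.015,0],[0,0,0],1],[[0.1,-0.015,0],[0,0,0],1],[[0,0,0],[0,0,0],1],[[0,0,0],[0,0,0],1]]'
```

```text
t: 21.65
eef_pos: [545.5, 141.1, 27.1]
tcp_rot: [-0.235, -3.132, 0.0]
wrist_force: [2.0, -0.4, -1.5]
grip_width: 0.217
grasp_force: 61.3
t: 22.05
eef_pos: [551.5, 140.4, 28.5]
tcp_rot: [-0.235, -3.132, 0.0]
wrist_force: [-1.0, -0.6, -0.6]
grip_width: 0.217
grasp_force: 61.3
```

```bash
python3 -m handwheel '[[[0.07,-0.01,0],[0,0,0],1],[[0.07,-0.01,0],[0,0,0],1],[[0,0,0],[0,0,0],1],[[0,0,0],[0,0,0],1]]'
python3 -m handwheel '[[[0.1,-0.015,0],[0,0,0],1],[[0,0,0],[0,0,0],1],[[0,0,0],[0,0,0],1]]'
```

```text
t: 22.45
eef_pos: [555.5, 139.8, 28.4]
tcp_rot: [-0.235, -3.131, 0.0]
wrist_force: [-4.3, 0.4, 0.5]
grip_width: 0.217
grasp_force: 61.5
t: 22.75
eef_pos: [558.3, 139.3, 28.2]
tcp_rot: [-0.235, -3.131, 0.0]
wrist_force: [-5.0, 0.6, 2.3]
grip_width: 0.215
grasp_force: 61.6
```

```bash
python3 -m handwheel '[[[0.06,-0.009,0],[0,0,0],1],[[0,0,-0.1],[0,0,0],1],[[0,0,-0.1],[0,0,0],1],[[0,0,0],[0,0,0],1]]'
python3 -m handwheel '[[[0,0,-0.1],[0,0,0],1],[[0,0,0],[0,0,0],1]]'
```

```text
t: 23.15
eef_pos: [559.6, 139.2, 21.9]
tcp_rot: [-0.235, -3.129, 0.0]
wrist_force: [-6.2, 1.0, 1.8]
grip_width: 0.217
grasp_force: 61.6
t: 23.35
eef_pos: [559.6, 139.1, 18.9]
tcp_rot: [-0.235, -3.13, 0.0]
wrist_force: [-6.9, 0.2, 0.7]
grip_width: 0.216
grasp_force: 61.6
```

```bash
python3 -m handwheel '[[[0,0,-0.1],[0,0,0],1],[[0,0,0],[0,0,0],1]]'
python3 -m handwheel '[[[0,0,-0.07],[0,0,0],1],[[0,0,0],[0,0,0],1]]'
python3 -m handwheel '[[[0,0,-0.04],[0,0,0],1],[[0,0,0],[0,0,0],1]]'
```

```text
t: 23.55
eef_pos: [559.7, 139.2, 16.0]
tcp_rot: [-0.235, -3.13, 0.0]
wrist_force: [-5.7, 0.6, 1.6]
grip_width: 0.216
grasp_force: 61.6
t: 23.75
eef_pos: [559.8, 139.2, 14.0]
tcp_rot: [-0.235, -3.13, 0.0]
wrist_force: [-5.3, 0.4, 1.8]
grip_width: 0.214
grasp_force: 61.6
t: 23.95
eef_pos: [559.8, 139.1, 12.9]
tcp_rot: [-0.235, -3.13, 0.0]
wrist_force: [-6.8, 1.6, 2.0]
grip_width: 0.216
grasp_force: 61.7
```

```bash
python3 -m handwheel '[[[0,0,-0.04],[0,0,0],1],[[0,0,0],[0,0,0],1]]'
python3 -m handwheel '[[[-0.08,0.012,0],[0,0,0],1],[[0,0,0],[0,0,0],1],[[0,0,0],[0,0,0],1]]'
```

```text
t: 24.15
eef_pos: [560.0, 139.2, 12.4]
tcp_rot: [-0.235, -3.13, 0.0]
wrist_force: [-7.8, 0.6, 5.8]
grip_width: 0.216
grasp_force: 62.2
t: 24.45
eef_pos: [558.3, 139.4, 12.4]
tcp_rot: [-0.235, -3.132, 0.0]
wrist_force: [-5.3, 0.9, 4.4]
grip_width: 0.215
grasp_force: 62.0
```

```bash
python3 -m handwheel '[[[-0.06,0.009,0],[0,0,0],1],[[0,0,0],[0,0,0],1],[[0,0,0],[0,0,0],1]]'
python3 -m handwheel '[[[-0.05,0.008,0],[0,0,0],1],[[0,0,0],[0,0,0],1],[[0,0,0],[0,0,0],1]]'
```

```text
t: 24.75
eef_pos: [557.0, 139.6, 12.4]
tcp_rot: [0.235, 3.132, 0.0]
wrist_force: [-4.3, 0.6, 4.3]
grip_width: 0.216
grasp_force: 61.9
t: 25.05
eef_pos: [556.5, 139.7, 12.5]
tcp_rot: [0.235, 3.129, 0.0]
wrist_force: [1.1, -0.9, 0.4]
grip_width: 0.218
grasp_force: 61.5
```

```bash
python3 -m handwheel '[[[0,0,0],[0,0,0],0.3],[[0,0,0],[0,0,0],0.3],[[0,0,0],[0,0,0],0.3],[[0,0,0.2],[0,0,0],0.3],[[0,0,0.8],[0,0,0],0.3]]'
python3 -m handwheel '[[[0,0,1],[0,0,0],0.3],[[0,0,1],[0,0,0],0.3],[[-0.3,0.9,1],[0,0,0],1],[[-0.5,1,0.5],[0,0,0],1],[[-0.5,1,0],[0,0,0],1]]'
python3 -m handwheel '[[[-0.6,1,0],[0,0,0],1],[[-0.6,1,0],[0,0,0],1],[[-0.6,1,0],[0,0,0],1],[[-0.6,1,0],[0,0,0],1],[[-0.6,1,0],[0,0,0],1]]'
python3 - <<'E'
from h import *
t=snap('top');s=snap('scene')
cv2.imwrite('pics/f1.png',np.vstack([cv2.resize(t['frame'][208:278,218:302,::-1],(480,300),interpolation=2),cv2.resize(s['frame'][155:205,250:330,::-1],(480,300),interpolation=2)]))
print('sc');cells(s,(280,165,325,215),25,28)
print('top');cells(t,(240,205,300,265),25,28)
E
```

```text
t: 25.55
eef_pos: [552.6, 139.6, 39.8]
tcp_rot: [-0.235, -3.126, 0.001]
wrist_force: [-0.2, 0.5, 0.7]
grip_width: 0.35
grasp_force: 0.0
t: 26.05
eef_pos: [518.0, 228.1, 151.4]
tcp_rot: [0.237, 3.125, 0.004]
wrist_force: [0.6, -0.4, -0.1]
grip_width: -0.002
grasp_force: 0.0
t: 26.55
eef_pos: [425.3, 378.0, 147.6]
tcp_rot: [0.235, 3.132, 0.001]
wrist_force: [0.5, -1.3, -1.0]
grip_width: 0.002
grasp_force: 0.0
sc
brass [513.5  92.1] px 290.5 197.8 2.722222222222222
brass [503.9  95. ] px 287.4 197.8 1.5
brass [578.2  87.2] px 310.3 194.6 5.986111111111111
brass [510.2 149.5] px 285.3 184.9 0.9722222222222222
brass [522.8 146. ] px 289.3 184.8 1.9444444444444444
brass [586.5 142. ] px 308.4 181.6 4.652777777777778
brass [589.6 194.9] px 305.2 169.8 7.388888888888889
sleeve c [549.7  76.3] corners [[528.3, 64.0], [535.5, 92.3], [569.9, 82.3], [562.3, 54.1]] px [302.58333333 197.91666412]
sleeve c [583.8  76.2] corners [[583.0, 90.0], [588.6, 89.4], [583.1, 56.4], [577.6, 57.0]] px [312.87392171 195.60037231]
sleeve c [554.8 129.7] corners [[538.3, 147.1], [576.7, 140.2], [569.8, 105.9], [531.9, 112.7]] px [299.94978714 185.24735133]
sleeve c [592.9 130.7] corners [[592.2, 146.1], [597.2, 145.7], [591.8, 109.0], [587.0, 109.3]] px [311.11393992 182.52206421]
top
brass [513.8  91.3] px 274.5 247.3 4.055555555555555
brass [522.2 144.2] px 261.6 242.2 3.0555555555555554
brass [586.1  86.8] px 281.8 232.2 7.291666666666667
brass [594.  139.7] px 269.1 227.4 6.708333333333333
brass [590.7 191.6] px 255.7 224.9 15.138888888888888
```

View pics/f1.png

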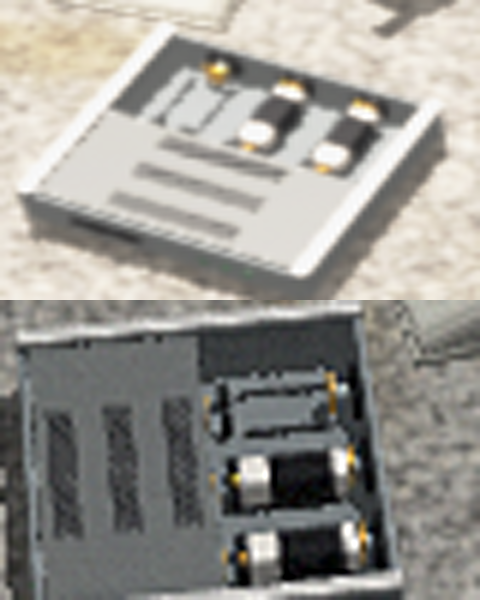

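Both cells lie in bays 1 and 0, studs at bottom-view crop (237,480) and (240,562), with their springs pushed back evenly. Before closing the cover, I'll touch down on each stud end with shut fingers to check it is fully down.

```bash
python3 -m handwheel '[[[0.48,-0.98,0],[0,0,0],1],[[0.48,-0.98,0],[0,0,0],1],[[0.48,-0.98,0],[0,0,0],1],[[0.48,-0.98,0],[0,0,0],1],[[0.48,-0.98,0],[0,0,0],1]]'
python3 -m handwheel '[[[0.48,-0.98,0],[0,0,-0],1],[[0.48,-0.98,-0.5],[0,0,0],1],[[0.48,-0.98,-0.8],[0,0,0],1],[[0,0,-0.8],[0,0,0],1],[[0,0,-0.8],[0,0,0],1]]'
python3 -m handwheel '[[[0,0,0],[0,0,0],1],[[0,0,0],[0,0,0],1]]'
```

```text
t: 27.15
eef_pos: [498.8, 227.9, 147.4]
tcp_rot: [0.236, 3.132, -0.0]
wrist_force: [-1.1, 0.0, 0.1]
grip_width: 0.001
grasp_force: 0.0
t: 27.65
eef_pos: [542.3, 139.5, 59.8]
tcp_rot: [0.24, 3.131, -0.0]
wrist_force: [0.5, 0.5, -0.3]
grip_width: -0.0
grasp_force: 0.0
t: 27.85
eef_pos: [541.3, 141.1, 60.2]
tcp_rot: [-0.236, -3.132, 0.0]
wrist_force: [0.0, -0.1, 0.9]
grip_width: -0.003
grasp_force: 0.0
```

```bash
python3 -m handwheel '[[[0,0,-0.5],[0,0,0],1],[[0,0,-0.35],[0,0,0],1],[[0,0,-0.15],[0,0,0],1],[[0,0,0],[0,0,0],1]]'
python3 -m handwheel '[[[0,0,-0.07],[0,0,0],1],[[0,0,0],[0,0,0],1]]'
python3 -m handwheel '[[[0,0,-0.07],[0,0,0],1],[[0,0,0],[0,0,0],1]]'
```

```text
t: 28.25
eef_pos: [540.5, 141.7, 29.0]
tcp_rot: [-0.235, -3.131, 0.001]
wrist_force: [-0.3, -0.1, -0.5]
grip_width: -0.002
grasp_force: 0.0
t: 28.45
eef_pos: [541.7, 141.8, 28.3]
tcp_rot: [0.235, 3.132, 0.0]
wrist_force: [-0.2, 0.6, -0.0]
grip_width: 0.002
grasp_force: 0.0
t: 28.65
eef_pos: [541.9, 141.8, 28.0]
tcp_rot: [-0.235, -3.133, 0.0]
wrist_force: [-4.3, -0.1, 10.2]
grip_width: 0.004
grasp_force: 5.1
```

Cell B's top is at exactly 28.0, so it is fully down. Now the same check on cell A.

```bash
python3 -m handwheel '[[[0,0,0.6],[0,0,0],1],[[-0.14,-0.9,0.1],[0,0,0],1],[[-0.15,-0.9,0],[0,0,0],1],[[0,0,0],[0,0,0],1],[[0,0,-0.5],[0,0,0],1]]'
python3 -m handwheel '[[[0,0,-0.05],[0,0,0],1],[[0,0,0],[0,0,0],1]]'
python3 -m handwheel '[[[0,0,-0.07],[0,0,0],1],[[0,0,0],[0,0,0],1]]'
```

```text
t: 29.15
eef_pos: [534.9, 87.4, 33.7]
tcp_rot: [0.237, 3.127, 0.001]
wrist_force: [0.5, -0.1, 1.1]
grip_width: -0.0
grasp_force: 0.0
t: 29.35
eef_pos: [531.9, 88.3, 29.1]
tcp_rot: [-0.234, -3.131, -0.0]
wrist_force: [0.3, 0.9, -0.2]
grip_width: 0.001
grasp_force: 0.0
t: 29.55
eef_pos: [532.8, 88.1, 28.2]
tcp_rot: [0.234, 3.133, 0.0]
wrist_force: [-0.1, -0.8, -0.4]
grip_width: 0.002
grasp_force: 0.0
```

```bash
python3 -m handwheel '[[[0,0,-0.07],[0,0,0],1],[[0,0,0],[0,0,0],1]]'
python3 -m handwheel '[[[0,0,0.8],[0,0,0],1],[[-0.8,0.7,0.3],[0,0,0],1],[[-0.8,0.8,0],[0,0,0],1],[[-0.75,0.75,0],[0,0,0],1],[[0,0,0],[0,0,0],1]]'
python3 -m handwheel '[[[0,0,0],[0,0,0],1]]'
```

```text
t: 29.75
eef_pos: [532.9, 88.1, 28.1]
tcp_rot: [-0.235, -3.132, -0.0]
wrist_force: [-5.6, 1.1, 11.7]
grip_width: 0.001
grasp_force: 5.7
t: 30.25
eef_pos: [458.9, 157.0, 58.4]
tcp_rot: [-0.23, -3.13, -0.0]
wrist_force: [-0.6, 0.5, -0.0]
grip_width: -0.003
grasp_force: 0.0
t: 30.35
eef_pos: [461.9, 155.6, 59.2]
tcp_rot: [0.233, 3.132, -0.0]
wrist_force: [0.2, -0.1, -0.7]
grip_width: -0.001
grasp_force: 0.0
```

```bash
python3 -m handwheel '[[[0.03,-0.05,-0.35],[0,0,0],1],[[0,0,-0.3],[0,0,0],1],[[0,0,-0.1],[0,0,0],1],[[0,0,0],[0,0,0],1]]'
python3 -m handwheel '[[[0,0,-0.05],[0,0,0],1],[[0,0,0],[0,0,0],1]]'
```

```text
t: 30.75
eef_pos: [464.7, 152.7, 37.0]
tcp_rot: [0.236, 3.131, -0.001]
wrist_force: [0.4, -1.8, 5.1]
grip_width: -0.006
grasp_force: 2.6
t: 30.95
eef_pos: [465.7, 152.6, 37.0]
tcp_rot: [0.236, 3.13, -0.002]
wrist_force: [-2.1, -3.9, 11.7]
grip_width: 0.0
grasp_force: 5.9
```

```bash
python3 -m handwheel '[[[0.1,-0.015,0],[0,0,0],1],[[0.2,-0.03,0],[0,0,0],1],[[0.2,-0.03,0],[0,0,0],1],[[0.2,-0.03,0],[0,0,0],1],[[0.2,-0.03,0],[0,0,0],1]]'
python3 -m handwheel '[[[0.2,-0.03,0],[0,0,0],1],[[0.2,-0.03,0],[0,0,0],1],[[0.2,-0.03,0],[0,0,0],1],[[0.2,-0.03,0],[0,0,0],1],[[0.2,-0.03,0],[0,0,0],1]]'
python3 -m handwheel '[[[0.2,-0.03,0],[0,0,0],1],[[0.2,-0.03,0],[0,0,0],1],[[0.2,-0.03,0],[0,0,0],1],[[0.2,-0.03,0],[0,0,0],1],[[0,0,0],[0,0,0],1]]'
```

```text
t: 31.45
eef_pos: [492.4, 148.5, 36.9]
tcp_rot: [0.236, 3.131, -0.002]
wrist_force: [-2.7, -2.0, 11.9]
grip_width: 0.004
grasp_force: 6.3
t: 31.95
eef_pos: [522.4, 143.8, 37.0]
tcp_rot: [0.236, 3.131, -0.002]
wrist_force: [-1.9, -2.2, 12.0]
grip_width: -0.0
grasp_force: 6.1
t: 32.45
eef_pos: [547.2, 140.0, 37.0]
tcp_rot: [0.236, 3.128, -0.002]
wrist_force: [0.3, -2.6, 8.8]
grip_width: 0.001
grasp_force: 4.7
```

```bash
python3 -m handwheel '[[[0.13,-0.02,0],[0,0,0],1],[[0.07,-0.01,0],[0,0,0],1],[[0.03,-0.005,0],[0,0,0],1],[[0,0,0],[0,0,0],1]]'
python3 -m handwheel '[[[0.07,-0.01,0],[0,0,0],1],[[0,0,0],[0,0,0],1]]'
```

```text
t: 32.85
eef_pos: [550.6, 139.5, 36.9]
tcp_rot: [-0.236, -3.128, 0.002]
wrist_force: [-9.3, -2.0, 17.3]
grip_width: -0.002
grasp_force: 8.8
t: 33.05
eef_pos: [550.6, 139.5, 36.8]
tcp_rot: [-0.236, -3.122, 0.003]
wrist_force: [-14.7, -1.1, 22.7]
grip_width: -0.001
grasp_force: 11.2
```

```bash
python3 -m handwheel '[[[0,0,0.3],[0,0,0],1],[[0,0,1],[0,0,0],1],[[0,0,1],[0,0,0],1],[[-0.5,0.9,1],[0,0,0],1],[[-0.6,1,0],[0,0,0],1]]'
python3 -m handwheel '[[[-0.6,1,0],[0,0,0],1],[[-0.6,1,0],[0,0,0],1],[[-0.6,1,0],[0,0,0],1],[[-0.6,1,0],[0,0,0],1],[[-0.6,1,0],[0,0,0],1]]'
python3 -m handwheel '[[[0,0,0],[0,0,0],1],[[0,0,0],[0,0,0],1]]'
python3 - <<'E'
from h import *
t=snap('top');s=snap('scene')
cv2.imwrite('pics/z1.png',np.vstack([cv2.resize(t['frame'][205:300,215:385,::-1],(537,300),interpolation=2),cv2.resize(s['frame'][150:217,240:360,::-1],(537,300),interpolation=2)]))
E
```

```text
t: 33.55
eef_pos: [524.1, 197.1, 138.9]
tcp_rot: [0.24, 3.123, 0.004]
wrist_force: [0.7, 0.4, 0.0]
grip_width: -0.004
grasp_force: 0.0
t: 34.05
eef_pos: [429.7, 347.8, 133.2]
tcp_rot: [-0.237, -3.132, 0.0]
wrist_force: [0.2, 0.1, -0.6]
grip_width: 0.003
grasp_force: 0.0
t: 34.25
eef_pos: [430.0, 347.1, 133.3]
tcp_rot: [-0.234, -3.132, 0.001]
wrist_force: [0.6, -0.1, 0.2]
grip_width: 0.002
grasp_force: 0.0
```

View pics/z1.png

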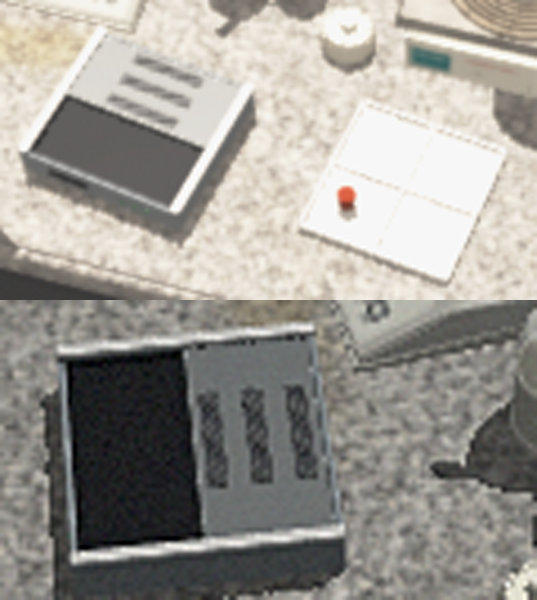

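The cover looks fully home, with the dark deck showing in front of it at scene crop (130,450). The tray holds only the stopper, at top crop (346,197). One quick numeric check against the first picture before handing in.

```bash
python3 - <<'E'
from h import *
a=cv2.imread('pics/scene0.png');b=snap('scene')['frame'][:,:,::-1]
d=cv2.absdiff(a,b).max(2)[155:215,250:320];print('scene dock diff mean',d.mean(),'px>50',(d>50).sum())
d=cv2.absdiff(a,b).max(2);d[:,:230]=0;print('all >60',np.argwhere(d>60).min(0) if (d>60).any() else 0,(d>60).sum())
for r in (175,190): print(a[r,275:292,0].tolist(),b[r,275:292,0].tolist())
if (d[155:215,250:320]>50).sum()<25: print(manip.job_done())
E
```

```text
scene dock diff mean 8.03595238095238 px>50 75
all >60 [ 39 230] 1386
[31, 27, 37, 23, 28, 20, 36, 123, 112, 87, 77, 98, 65, 70, 119, 110, 111] [33, 27, 33, 29, 38, 28, 28, 61, 118, 120, 62, 49, 73, 73, 94, 114, 109]
[30, 32, 31, 28, 33, 31, 29, 8, 64, 124, 114, 59, 71, 48, 72, 93, 112] [33, 38, 43, 38, 29, 35, 31, 31, 33, 147, 119, 89, 44, 65, 75, 73, 115]
```

The front edge of the cover is within half a pixel of its starting place, slightly further home if anything, and it was pressed against its stop. Handing in.

```bash
python3 -c "
from cell import manip
print(manip.job_done())"
```

```text
the job is handed in; nothing more can be done
None
```

The job is handed in: the two cells in the tray are seated flat in bays 0 and 1, the cover is closed against its stop, and the stopper is still in the tray; I touched nothing else, but some unexplained changes elsewhere in the last picture went unchecked.

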